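Tip a filter disc out of its pocket and slide it into the photometer

TASK

Take the amber glass filter disc from the white two-pocket storage block: push its overhanging front edge down so that it tips up on edge in its pocket, grip the raised part and lift it out. Stand it in the photometer's groove and slide it into the slit of the grey head until it drops into its home notch, then let go. Leave the green disc flat in its pocket and do not disturb the bottle, beaker or stopper.

Things in the scene. Friction and masses are not known exactly. Their poses are not given: they have to be found in the camera images.
- amber_disc: amber glass disc (filter), 70 mm diameter, 8 mm thick, about 70 g. Origin at the centre of one face (the underside at the start), z along the disc's axis. Starts flat in one of the two pockets of the block, either one
- amber_disc_center (a point): the middle of the amber disc, half way through its thickness
- green_disc: green glass disc, same size and frame as the amber one, lying in the other pocket; to be left there
- block: white storage block, fixed, 100 mm along its x by 182 mm along y. Origin on the bench below the pivot edge (x = 0), half way between the two pockets; z up. Flat land at z = 38 mm for x 0 to 55 mm. On it a round rim per pocket, inner radius 36.5 mm about x = 9, y = +45 or -45 mm, 6 mm thick, top z = 46 mm, level with a lying disc's upper face; no rim on the -x side
- pocket_left (a point): centre of the +y pocket on its land, block frame (9, 45, 38) mm. A lying disc is centred near it, so about 26 mm of the disc overhangs the trench in front (-x)
- pocket_right (a point): centre of the -y pocket on its land, block frame (9, -45, 38) mm; otherwise as the left one. Once a disc leans (either pocket), wide-open fingers (80 mm or so) lowered to just above the rim and closed along block x about x = -8 mm stand it upright, foot on the trench floor, top at z = 78 mm, and grip it; its middle is then at z = 43 mm
- trench (a point): middle of the trench floor, block frame (-13, 0, 8) mm. Trench: x -27 to 0 mm, floor z = 8 mm, 74 mm long in y at each pocket; walls beside and between rise to z = 46 mm. In front a low lip, x -45 to -27 mm, top z = 24 mm, with a thin blue mark before each pocket
- pivot (a point): middle of the pivot edge, block frame (0, 0, 38) mm. Press a disc straight down about 20 mm within 9 mm of its front (-x) edge (further in it wedges): it tips over the pivot edge, slides down and stays leaning 40 to 60 degrees from flat, foot on the trench floor, upper part over the land, reaching x = 24 mm and z = 60 to 70 mm
- photometer: photometer, fixed: aluminium groove leading into a grey head. Origin on the bench under the disc's home; x points along the groove into the head, z up. Groove from x = -105 mm (open end) to the head: 13 mm wide, walls 6 mm thick, tops z = 36 mm, floor z = 12 mm. Head: x 18 to 140 mm, y -55 to 55 mm, top z = 98 mm
- slit (a point): mouth of the head's upright slit at groove floor level, photometer frame (18, 0, 12) mm. Slit 13 mm wide, in line with the groove, roofed at z = 88 mm, 19 mm deep to an end stop at x = 37 mm. The disc can enter it only along the groove
- home (a point): where the disc's middle must end, photometer frame (0, 0, 45) mm, disc axis along photometer y. A floor notch, x -12 to 12 mm, lets the upright disc drop 2 mm and keeps it there, its leading 17 mm inside the slit, the rest outside. The disc rolls in the groove: a light push on its trailing rim near centre height takes it home
- groove_mouth (a point): middle of the open end of the groove, at floor level, photometer frame (-105, 0, 12) mm
- reagent_bottle: brown bottle, 60 mm diameter, 130 mm tall, standing; origin at its underside; bystander
- beaker: glass beaker, 66 mm diameter, 85 mm tall, standing; origin at its underside; bystander
- stopper: glass stopper, 36 mm diameter, 45 mm tall, standing; origin at its underside; bystander
There are look-alikes about, which are no part of the job. What is shaped like the amber_disc but brown or pink is not meant.

How it is judged:
By the outcome, as a careful person would: the job done as asked, in the order asked, and still so for the second after the job is handed in, with the robot touching nothing.
It also fails if it takes over 62 s, if anything falls off the work surface, if the arm or the gripper's body presses on something with over 40 N, if the wrist force passes 120 N, or if a joint passes its speed limit or range.

ROBOT

A 6-joint arm with a two-finger parallel gripper is mounted at the origin on the work surface. World frame = base frame: x ahead of the robot, y to its left, z up, the work surface at z = 0. Lengths are in m, angles in rad, forces in N, time in s.
With the tool pointing down it reaches from about 0.35 to 0.975 m from the base axis. Payload 7.1 kg.
Tool frame: the origin (TCP) lies midway between the tips of the shut fingers; the grasp point (between the pads) lies 19 mm behind it; z points along the fingers, y is the line along which they close (so a half turn about z gives the same grasp; the last joint's range is limited). The gripper opens to 88 mm and grips with 3 to 60 N. Pads are 20 mm wide; open, the fingers measure 115 mm over their backs; the gripper's body (75 mm by 178 mm) begins 61 mm behind the grasp point.
Start: joints at [-1.155, 0.423, 1.63, -0, 1.089, -0.019], TCP at [0.263, -0.567, 0.223] pointing down, gripper open.
Joint ranges: [-3, 3], [-0.9, 2.11], [0.09, 2.58], [-1.31, 4.45], [0.11, 2.69], [-2.54, 2.54]. Speed limits (rad/s): [2.39, 2.39, 3.01, 3.14, 3.14, 3.14].

INTERFACE

Orientations are given as a unit quaternion [w, x, y, z].
In Python, from station import move_pose, movel, movej, command_gripper, wait, inverse_kinematics, read_camera, camera_info, MotionError, job_done, get_time, get_joint_pos, get_qvel, get_effort, get_tcp_pos, get_ee_rot, get_ft_force, get_ft_torque, get_grip_width, get_finger_force gives the robot as it stands. Calls block until the motion is done:
- move_pose(position, orientation): joint-space move of the TCP to a pose.
- movel(position, frame=None, v=0.15, until_force=None): straight line of the TCP; frame=None keeps the orientation; v is the mean speed in m/s. With until_force (N) it stops when the force on the tool has changed by that much, and returns True; else False.
- movej(angles): joint-space move.
- command_gripper(opening): opening from 0.0 (shut) to 1.0 (fully open); the grip force is fixed at half the most; returns when the fingers have stopped.
- wait(seconds).
- inverse_kinematics(position, orientation): joint angles nearest the present ones, or None.
- read_camera(name): name is "side" or "top" or "wrist"; returns the picture (420x560x3 uint8, red, green, blue); there is no depth.
- camera_info(name): a dict with "intrinsics" (3x3 intrinsics, pixels), "T" (4x4, takes a point from camera to world coordinates); the wrist camera has in their place "tool_from_camera" (4x4, takes a point from camera to tool coordinates, whose origin is the TCP and whose axes are the flange's). Camera axes: x right, y up, looking along -z (the intrinsics and any distortion apply to the point x, -y, -z); pixel columns grow to the right and rows downward; lengths in m; the calibration is good to about 2 mm. A picture is of the moment at which its call begins: read the wrist's pose just before it. camera_info takes no time and is no camera call.
A pose or a line that the arm cannot do raises MotionError and nothing moves.
- job_done(): hands the job in; it is judged then, once.
Readings, each from a call of its own:
- get_time(): time.
- get_joint_pos(): joint angles.
- get_qvel(): joint speeds.
- get_effort(): joint torques, N m.
- get_tcp_pos(): TCP position.
- get_ee_rot(): TCP orientation.
- get_ft_force(): force on the tool from outside, world axes, zero at the start.
- get_ft_torque(): the same for the moment, N m.
- get_grip_width(): opening from 0.0 (shut) to 1.0 (fully open).
- get_finger_force(): force on a finger pad.
Only numpy, scipy, OpenCV 4.12 (cv2) and the standard library are available. Lean on these libraries where they do the work, as an engineer would, in place of code of your own. Each camera call takes 0.05 s, during which the arm holds its last target. There are 200 camera calls.

## Working session

There is one attempt and no reset: what is moved stays moved. The work goes in short steps, each a Python script; the robot and the scene stay as the last script left them, time stands still between calls to the robot, and variables do not carry over. Pictures are saved under pics/ and viewed, at most 10 in all, crops included, and the job is handed in when it is done.

```bash
mkdir -p pics; ls; python3 - <<'E'
from station import *
import cv2,numpy as np
for n in("top","side"):
    cv2.imwrite(f"pics/{n}0.png",cv2.resize(read_camera(n)[:,:,::-1],(800,600),interpolation=cv2.INTER_CUBIC))
    c=camera_info(n);print(n,{k:np.round(v,4).tolist() if not isinstance(v,str) else v for k,v in c.items()})
c=camera_info("wrist");print({k:np.round(v,4).tolist() for k,v in c.items()})
print(get_time(),get_tcp_pos(),get_ee_rot())
E
```

```text
pics
top {'intrinsics': [[500.7955, 0.0, 274.3264], [0.0, 500.7955, 217.376], [0.0, 0.0, 1.0]], 'T': [[-0.0015, 0.9972, -0.0743, 0.5061], [-0.9997, -0.0034, -0.0259, 0.0044], [-0.026, 0.0742, 0.9969, 0.9401], [0.0, 0.0, 0.0, 1.0]]}
side {'intrinsics': [[379.8789, 0.0, 281.1609], [0.0, 379.8789, 206.3712], [0.0, 0.0, 1.0]], 'T': [[-0.757, 0.4991, -0.4217, 0.2439], [-0.6534, -0.5749, 0.4925, 0.3701], [0.0034, 0.6484, 0.7613, 0.6295], [0.0, 0.0, 0.0, 1.0]]}
{'intrinsics': [[320.5642, 0.0, 278.5172], [0.0, 320.5642, 206.454], [0.0, 0.0, 1.0]], 'tool_from_camera': [[-0.0012, 0.9638, 0.2667, 0.0719], [1.0, 0.0009, 0.0013, 0.0001], [0.001, 0.2667, -0.9638, -0.1621], [0.0, 0.0, 0.0, 1.0]]}
0.1 [ 0.26311125 -0.56637116  0.2219723 ] [-6.85095614e-04  9.76464657e-01  2.15676353e-01 -1.18971940e-04]
```

View pics/top0.png

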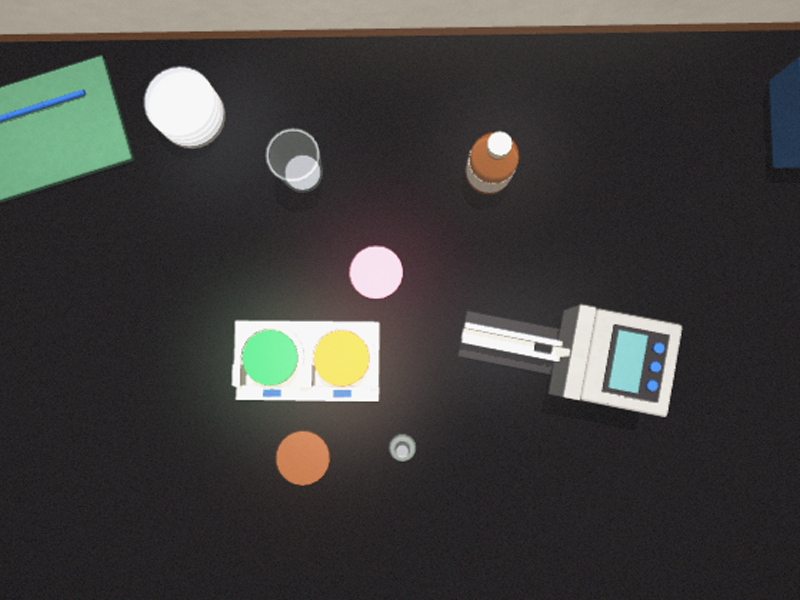

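View pics/side0.png

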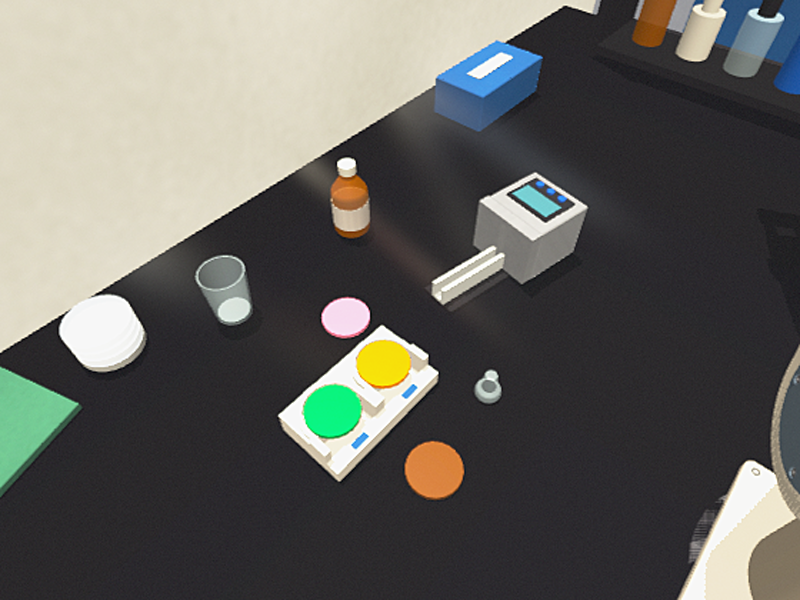

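The top view shows amber at (341,358) in the right pocket, green at (270,357), and the blue marks on the robot side. The groove runs from (463,330) to the head at (562,350). The pink and brown discs and the stopper (402,448) are standing apart.

```bash
cat > h.py <<'E'
from station import *
import cv2,numpy as np
from scipy.spatial.transform import Rotation as R
def camT(n):
    c=camera_info(n)
    if n!="wrist": return c["intrinsics"],np.array(c["T"])
    q=get_ee_rot();T=np.eye(4);T[:3,:3]=R.from_quat([*q[1:],q[0]]).as_matrix();T[:3,3]=get_tcp_pos()
    return c["intrinsics"],T@c["tool_from_camera"]
def ray(K,T,u,v,z):
    d=T[:3,:3]@np.array([(u-K[0][2])/K[0][0],-(v-K[1][2])/K[1][1],-1]);o=T[:3,3]
    return o+d*(z-o[2])/d[2]
def proj(K,T,p):
    c=np.linalg.inv(T)@np.append(p,1);return K[0][2]-K[0][0]*c[0]/c[2],K[1][2]+K[1][1]*c[1]/c[2]
def quat(yaw):  # tool down, tool y axis (closing line) at world angle yaw+90deg, tool x at yaw
    m=np.array([[np.cos(yaw),np.sin(yaw),0],[np.sin(yaw),-np.cos(yaw),0],[0,0,-1]])
    q=R.from_matrix(m).as_quat();return [q[3],*q[:3]]
def blob(img,h0,h1):
    m=cv2.inRange(cv2.cvtColor(img,cv2.COLOR_RGB2HSV),(h0,120,120),(h1,255,255))
    n,l,s,c=cv2.connectedComponentsWithStats(m);i=1+np.argmax(s[1:,4]);return c[i],s[i]
E
python3 - <<'E'
from h import *
K,T=camT("top");im=read_camera("top")
g=None
for n,a,b in(("amber",20,33),("green",50,80)):
    c,s=blob(im[190:300,150:280],a,b);c=c+[150,190];print(n,c,s,ray(K,T,*c,.046))
k=560/800
for n,p,z in(("bl",(235,321),.038),("br",(380,321),.038),("fl",(234,401),.024),("fr",(379,401),.024),("mark L",(272,393.5),.024),("mark R",(342,393.5),.024)):
    print(n,ray(K,T,p[0]*k,p[1]*k,z).round(4))
cr=im[205:300,310:490]
cv2.imwrite("pics/ph.png",cv2.resize(cr[:,:,::-1],(792,418),interpolation=cv2.INTER_CUBIC))
E
```

```text
amber [238.50219877 250.44327177] [  70   42   38   38 1137] [0.51373169 0.0916945  0.046     ]
green [187.01279528 249.71456693] [  20   41   37   38 1016] [0.51518922 0.1840878  0.046     ]
bl [0.5607 0.2273 0.038 ]
br [0.5601 0.0429 0.038 ]
fl [0.459  0.2305 0.024 ]
fr [0.4589 0.0448 0.024 ]
mark L [0.4685 0.1817 0.024 ]
mark R [0.4684 0.092  0.024 ]
```

View pics/ph.png

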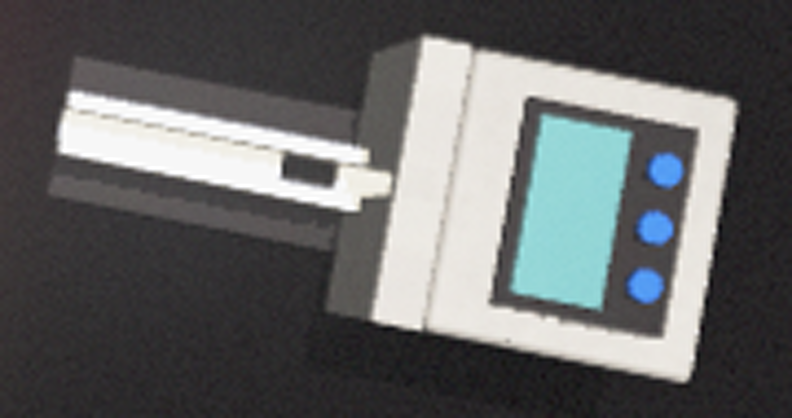

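The enlarged crop shows the head's top corners at (425,37), (737,100), (690,383) and (372,320). The groove's end is at (68,92)–(58,152), and the dark notch is around (310,170).

```bash
python3 - <<'E'
from h import *
K,T=camT("top")
f=lambda u,v,z:ray(K,T,310+(u+.5)/4.4-.5,205+(v+.5)/4.4-.5,z)
hc=[f(*p,.098) for p in((425,37),(737,100),(690,383),(372,320))]
print(np.round(hc,4)); loc=np.array([[18,55],[140,55],[140,-55],[18,-55]])/1e3
a=np.array(hc)[:,:2]; ac=a-a.mean(0); lc=loc-loc.mean(0)
yaw=np.angle(np.sum((ac[:,0]+1j*ac[:,1])*np.conj(lc[:,0]+1j*lc[:,1])))
M=np.array([[np.cos(yaw),-np.sin(yaw)],[np.sin(yaw),np.cos(yaw)]])
o=a.mean(0)-M@loc.mean(0);print("yaw",np.degrees(yaw),"o",o, "res",(a-(loc@M.T+o)).round(4).tolist())
for n,p,z in(("mouthU",(68,92),.036),("mouthL",(58,152),.036),("wall end U",(367,152),.036),("wallendL",(357,208),.036),("notch C",(310,170),.01)):
    w=f(*p,z);print(n,w.round(4),"ph frame",(M.T@(w[:2]-o)).round(4))
E
```

```text
[[ 0.5754 -0.1949  0.098 ]
 [ 0.551  -0.3118  0.098 ]
 [ 0.4447 -0.291   0.098 ]
 [ 0.4683 -0.1727  0.098 ]]
yaw -101.4487350145591 o [ 0.52553352 -0.16516175] res [[-0.0005, -0.0011], [-0.0006, 0.0015], [0.0009, 0.0005], [0.0002, -0.0009]]
mouthU [ 0.5584 -0.0637  0.036 ] ph frame [-0.106   0.0121]
mouthL [ 0.5338 -0.0594  0.036 ] ph frame [-0.1054 -0.0129]
wall end U [ 0.5335 -0.1851  0.036 ] ph frame [0.0179 0.0118]
wallendL [ 0.5108 -0.1806  0.036 ] ph frame [ 0.018  -0.0114]
notch C [ 0.5268 -0.1666  0.01  ] ph frame [0.0011 0.0016]
```

```bash
python3 - <<'E'
from h import *
command_gripper(0.0)
q=quat(np.radians(-0.4)); x,y=.4737,.0920
try: move_pose([x,y,.2],q)
except MotionError as e: print(e); raise
print(get_time(),get_joint_pos().round(2))
movel([x,y,.055],v=.15)
print(movel([x,y,.0265],v=.03,until_force=30),get_tcp_pos(),get_ft_force())
wait(.3)
movel([x,y,.10],v=.12)
print(get_time())
cv2.imwrite("pics/s1.png",cv2.resize(read_camera("side")[200:350,170:330,::-1],(640,600),interpolation=cv2.INTER_CUBIC))
E
```

```text
3.95 [ 0.17  0.25  1.96 -0.    0.94  1.74]
False [0.47383048 0.09201088 0.02661951] [ 0.62204522  0.24284396 -0.09934182]
7.2333
```

View pics/s1.png

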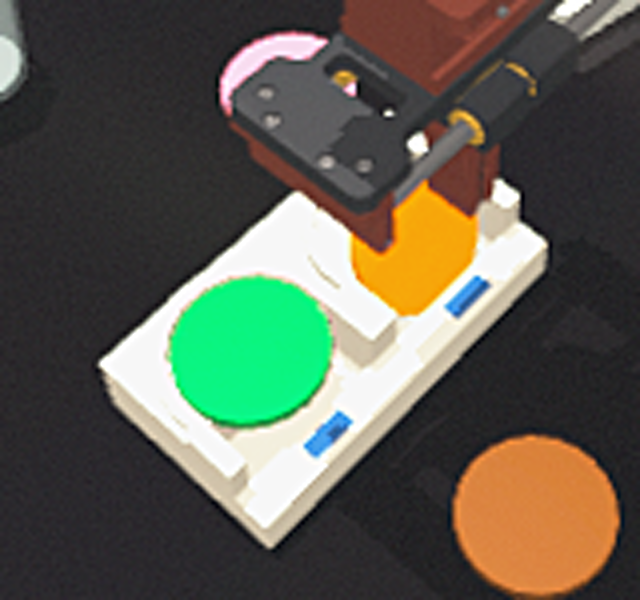

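The disc is now leaning: its tilted amber face shows at (415,250), and green is still flat. Next I grasp it.

```bash
python3 - <<'E'
from h import *
print(get_grip_width())
q=quat(np.radians(89.6)); x,y=.497,.0920
movel([.4737,.092,.14],v=.2)
move_pose([x,y,.14],q); command_gripper(1.0)
print(get_time(),get_grip_width())
print(movel([x,y,.0495],v=.1,until_force=15),get_tcp_pos())
command_gripper(0.0); print(get_grip_width()*88,get_finger_force(),get_ft_force(),get_time())
movel([x,y,.15],v=.1)
print(get_grip_width()*88,get_finger_force(),get_ft_force())
o=np.array([.5255,-.1652]);th=np.radians(-101.45);d=np.array([np.cos(th),np.sin(th)])
p=o-.065*d
move_pose([*p,.15],quat(np.radians(78.55)))
movel([*p,.10],v=.1)
print(get_time(),get_tcp_pos(),p)
np.savez("w.npz",**dict(zip("KT",camT("wrist"))))
w=read_camera("wrist");t=read_camera("side");cv2.imwrite("pics/w2raw.png",w[:,:,::-1])
s=cv2.resize(t[110:260,230:430,::-1],(800,600),interpolation=cv2.INTER_CUBIC)
cv2.imwrite("pics/s2.png",s)
cv2.imwrite("pics/w2.png",cv2.resize(w[:,:,::-1],(800,600),interpolation=cv2.INTER_CUBIC))
E
```

```text
0.004984194382362588
10.4167 0.9984913018891541
False [0.49739742 0.09207485 0.04992656]
7.8470010681015205 29.99983102083206 [0.27948113 0.08705121 0.06076955] 12.675
8.444458783584238 29.99997854232788 [ 0.19923615 -0.09588244 -0.27575421]
15.2917 [ 0.53860137 -0.10104826  0.10007584] [ 0.53840333 -0.10149361]
```

View pics/s2.png

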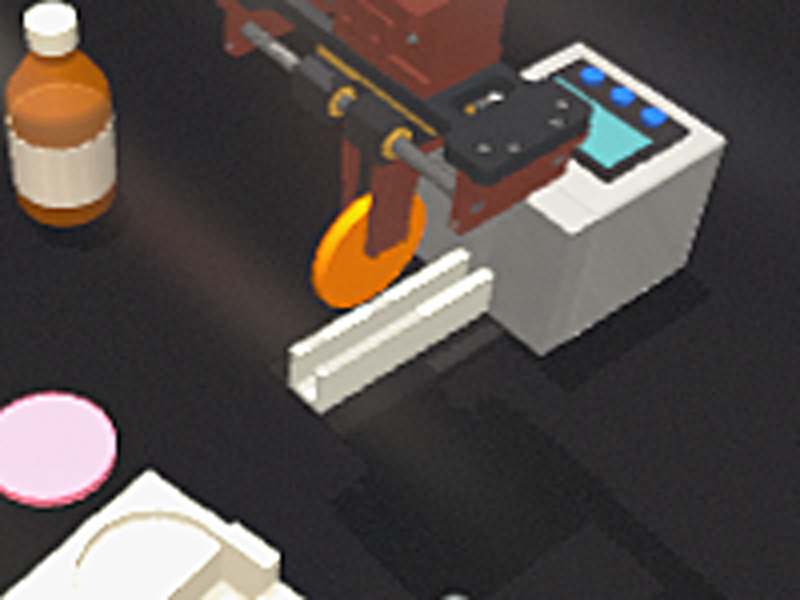

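View pics/w2.png

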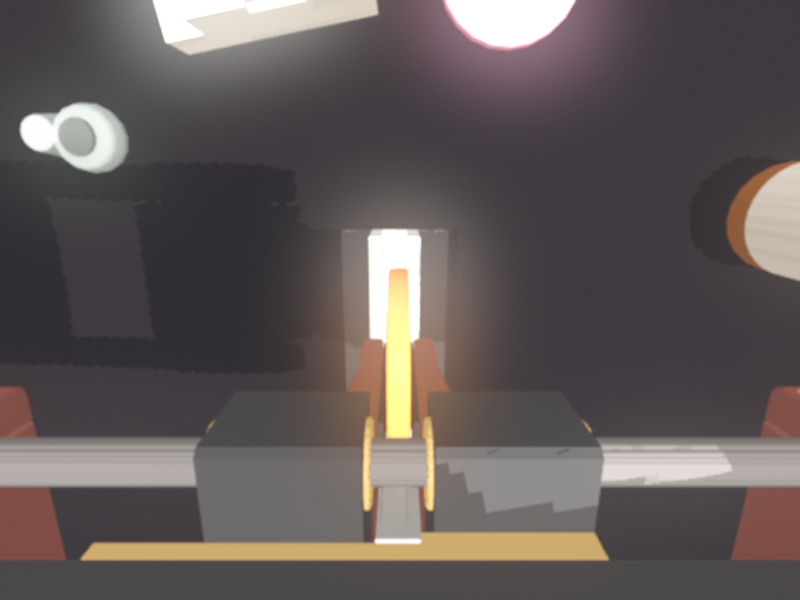

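The side view shows the disc upright in the fingers above the groove. In the wrist view the groove's walls are at columns 369–421 (row 237), and the disc at about 399. I'll compute the lateral offset before lowering.

```bash
python3 - <<'E'
from h import *
f=np.load("w.npz");K,T=f["K"],f["T"]
o=np.array([.5255,-.1652]);th=np.radians(-101.45);M=np.array([[np.cos(th),-np.sin(th)],[np.sin(th),np.cos(th)]])
im=cv2.imread("pics/w2raw.png")
loc=lambda u,v,z:(M.T@(ray(K,T,u,v,z)[:2]-o)*1e3).round(1)
for r in(168,180,195,210,225,235):
    g=im[r,235:320].min(1);b=np.where(g>170)[0]+235
    print(r,b.min(),b.max(),loc(b.min()-.5,r,.036),loc(b.max()+.5,r,.036))
print("disc top edge",loc(388*.7,400*.7,.128),loc(411*.7,400*.7,.128),"rim at 275",loc(389*.7,275*.7,.094),loc(408*.7,275*.7,.094))
print("tcp",(M.T@(get_tcp_pos()[:2]-o)*1e3).round(1))
E
```

```text
168 257 294 [-103.6  -16.4] [-103.6   10.5]
180 258 293 [-95.  -15.9] [-95.    9.9]
195 258 294 [-83.9 -16.1] [-83.9  10.8]
210 258 293 [-72.6 -16.3] [-72.6  10.2]
225 259 293 [-61.  -15.7] [-61.   10.3]
235 259 293 [-53.1 -15.9] [-53.1  10.4]
disc top edge [-65.3  -4. ] [-65.3   3.5] rim at 275 [-99.1  -4.1] [-99.1   3. ]
tcp [-65.2   0.5]
```

```bash
cat >> h.py <<'E'
O=np.array([.5255,-.1652]);TH=np.radians(-101.45);M=np.array([[np.cos(TH),-np.sin(TH)],[np.sin(TH),np.cos(TH)]])
ph=lambda x,y,z:[*(O+M@np.array([x,y])/1e3),z/1e3]
loc=lambda p:np.append((M.T@(np.array(p)[:2]-O)),p[2])*1e3
E
python3 - <<'E'
from h import *
movel(ph(-62,-2,100),v=.05)
movel(ph(-62,-2,84),v=.08); f0=get_ft_force(); print(loc(get_tcp_pos()))
r=movel(ph(-62,-2,52.5),v=.025,until_force=4)
print(r,loc(get_tcp_pos()).round(1),(get_ft_force()-f0).round(1),(M.T@(get_ft_force()-f0)[:2]).round(1),get_ft_torque().round(2),get_time())
K,T=camT("wrist");w=read_camera("wrist");s=read_camera("side")
s=cv2.resize(s[140:230,290:400,::-1],(440,360),interpolation=cv2.INTER_CUBIC)
w=cv2.resize(w[150:270,220:340,::-1],(360,360),interpolation=cv2.INTER_CUBIC)
cv2.imwrite("pics/c3.png",np.hstack([s,w]))
E
```

```text
[-62.02094581  -2.64323243  83.14338618]
True [-62.   -2.1  53.3] [-0.3  0.2  5.9] [-0.1 -0.4] [ 0.03 -0.   -0.02] 17.1417
```

View pics/c3.png

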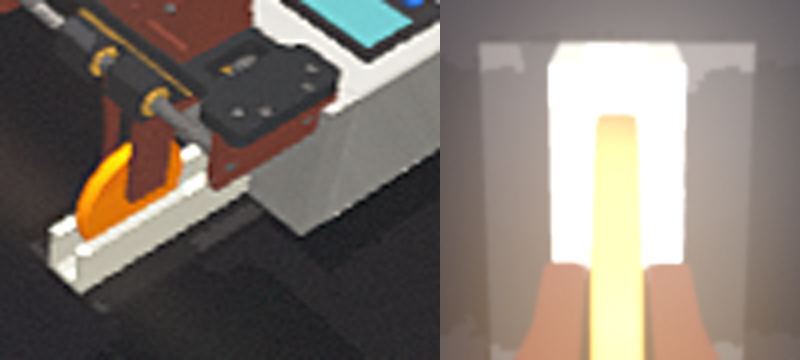

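The disc stands on the groove floor, centred between the walls: disc column 617 against groove 550–685 in the right crop. I'll slide it in.

```bash
python3 - <<'E'
from h import *
movel(ph(-62,-2.1,54.1),v=.02); f0=get_ft_force()
r=movel(ph(-1,-2.1,54.1),v=.03,until_force=8)
print(r,loc(get_tcp_pos()).round(1),(get_ft_force()-f0).round(1),get_time())
if not r:
    f0=get_ft_force();r=movel(ph(-1,-2.1,51.7),v=.02,until_force=5)
    print(r,loc(get_tcp_pos()).round(1),(get_ft_force()-f0).round(1),get_time())
s=read_camera("side");cv2.imwrite("pics/s4.png",cv2.resize(s[110:230,300:420,::-1],(600,600),interpolation=cv2.INTER_CUBIC))
E
```

```text
False [-1.1 -2.1 54.1] [-0.1 -0.5  1. ] 19.675
False [-1.1 -1.9 51.7] [-0.6  0.1  1.1] 19.9417
```

It lowered 1.6 mm below floor contact height, so it is over the notch. I'll release it and look.

```bash
python3 - <<'E'
from h import *
movel(ph(-1,-2.1,51.2),v=.02,until_force=4)
print(loc(get_tcp_pos()).round(1))
command_gripper(0.6); wait(.3)
movel(ph(-1,-2.1,180),v=.15)
movel(ph(-150,-2.1,220),v=.2); wait(.3)
print(get_time())
s=cv2.resize(read_camera("side")[110:230,300:420,::-1],(400,400),interpolation=cv2.INTER_CUBIC)
t=cv2.resize(read_camera("top")[190:310,310:430,::-1],(400,400),interpolation=cv2.INTER_CUBIC)
cv2.imwrite("pics/c5.png",np.hstack([s,t]))
E
```

```text
[-1.  -1.9 51.4]
23.6167
```

View pics/c5.png

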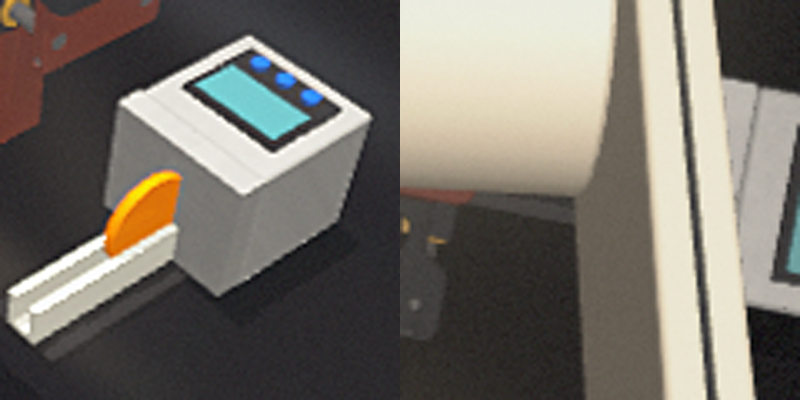

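```bash
python3 - <<'E'
from h import *
K,T=camT("side");im=read_camera("side")
c,s=blob(im[110:230,300:420],10,30);print("seen left,top",s[0]+300,s[1]+110)
a=np.linspace(0,2*np.pi,180)
for x in(-16,-8,0):
    P=np.array([proj(K,T,ph(x+35*np.cos(t),-2+y,45+35*np.sin(t))) for t in a for y in(-4,4) if x+35*np.cos(t)<18]);print(x,P.min(0).round(1))
g,sg=blob(im[200:340,170:330],50,80);print("green",g,sg)
E
```

```text
seen left,top 331 161
-16 [324.8 163.5]
-8 [327.6 161.9]
0 [330.4 160.4]
green [62.22457627 87.48135593] [  42   69   41   38 1180]
```

The disc's outline matches the home position (seen 331,161; expected 330.4,160.4), and green is still flat.

```bash
python3 -c "
from station import *
print(job_done(),get_time())"
```

```text
the job is handed in; nothing more can be done
the job is handed in; nothing more can be done
```

The amber disc is standing in the photometer's home notch and released, and the green disc is still flat in its pocket; nothing touched the bottle, beaker or stopper as far as I could tell, and I handed the job in at about 24 s on the robot's clock.

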